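# Find the rocking corner of the can opener base and shim it

### The arm

A 6-joint arm with a two-finger parallel gripper is mounted at the origin on the work surface. World frame = base frame: x ahead of the robot, y to its left, z up, the work surface at z = 0. Lengths are in mm, angles in degrees, forces in N, time in s.
With the tool pointing down it reaches from about 225 to 875 mm from the base axis. Payload 3.4 kg.
Tool frame: the origin (TCP) lies midway between the tips of the shut fingers; the grasp point (between the pads) lies 19 mm behind it (robot.hold_point_z is the distance from the TCP to the grasp point, in mm); z points along the fingers, y is the line along which they close (so a half turn about z gives the same grasp; the last joint's range is limited). The gripper opens to 85 mm and grips with 20 to 120 N. Pads are 22 mm wide; open, the fingers measure 114 mm over their backs; the gripper's body (76 mm by 85 mm) begins 54 mm behind the grasp point. The pads swing forward as they close: fully open they stand 13 mm farther back than shut.
Start: joints at [-81.704, 15.808, 86.224, -0, 77.962, -6.933], TCP at [151.039, -554.842, 231.328] pointing down, gripper open.
Joint ranges: [-165.64, 165.64], [-43.16, 119.46], [12.63, 154.43], [-67.54, 247.53], [6.08, 155.33], [-154.97, 154.97]. Speed limits (degrees/s): [147.25, 147.25, 180, 180, 180, 180].

### API

Orientations are given as [roll, pitch, yaw] about the fixed x, y, z axes, in that order (R = Rz(yaw) Ry(pitch) Rx(roll)).
In Python, from station import robot gives the robot as it stands.
- The arm moves only by the tool play_rows, never from a script. Its argument "rows" is a list of rows, each a list of 6 numbers: the shift along the tool's x, y, z in m, then the turn, a rotation vector about the tool's x, y, z in rad. A call has 1 to 20 rows; each row is the pose to reach, as a shift and turn from the pose commanded when the call began, along the tool's axes at that moment; what a row does not reach only later rows make up. A row lasts 1/8 s, in which the tool goes at most 62.5 mm and 10.7 degrees, less where a joint would pass 70% of its speed; a pose out of reach is approached as far as the arm can. A call with a gripper value outside its range is refused whole. "grip" is the opening, from -1 (shut) to 1 (fully open), so that 0 is half open, set as the call begins (left out, the last holds). The fingers move at their own pace and stop on an object; "newtons" is the grip in N (left out, the last holds). Time passes only in rows, so rows that repeat a pose let the fingers close. It gives the time, the measured TCP pose, the force, the opening and the grip force at its end, in the units of the state.
- robot.read_state(): the state, without advancing time (a new reading comes with each control period).
- robot.snapshot(name): name is "side" or "top"; returns a dict with "img" (480x640x3 uint8, blue, green, red), "vertical_fov" (degrees; the focal length in pixels is half the picture's height over the tangent of half this angle, whatever the lens; pixels are square), "cx", "cy" (the principal point, pixels), "k1" (the pictures are not rectified: a ray, as slopes to the right and down, at radius r is drawn at 1 + k1 r^2 times it, then the intrinsics apply), "R" (3x3) and "t" (3): a world point X has camera coordinates R X + t. Camera axes: x right, y down, z forward; pixel columns grow to the right and rows downward; lengths in mm; the calibration is good to about 2 mm. A picture is of the moment at which its call begins. There is no depth.
- robot.finish_job(): hands the job in; it is judged then, once.
Trained networks look in a picture, given as the dict that the camera call returned (one of the last four; its "shot" number tells which), for a name from the list of things; names that differ only in an ending like _2 or _b are one class to them, and where a whole thing is asked for, a point or a joint stands for the part that bears it (a point fixed in the world has none). Each returns a list of dicts, best first, with "confidence" (0 to 1); they miss things now and then, are a little off and sometimes report something else, mostly with a low value. They report only what shows in the picture. A call takes as long as a camera call.
- robot.cut_out(name, picture): "region" (480x640 bool, what is visible of it) and "bbox" ([left, top, right, bottom] in pixels, round what is visible of it).
The state is a dict: "t": time; "joints": joint angles; "qvel": joint speeds; "effort": joint torques, N m; "eef_pos": TCP position; "ee_rot": TCP orientation; "wrist_force": force on the tool from outside, world axes, zero at the start; "torque": the same for the moment, N m; "opening": opening from 0.0 (shut) to 1.0 (fully open); "grip_force": force on a finger pad.
Only numpy, scipy, OpenCV 4.12 (cv2) and the standard library are available. Lean on these libraries where they do the work, as an engineer would, in place of code of your own. Each camera call takes 0.05 s, during which the arm holds its last target. There are 200 camera calls.

### The job

The base plate of the bench can opener rocks on one of its four feet. Press down on the bare plate at its corners, one after the other, until you find the corner that sinks, then press that corner's raised shim lever down until it is fully flat, and back away. Leave the other three shim levers raised, do not lift or shift the plate, and leave everything around it alone.

Things in the scene. Friction and masses are not known exactly. Their poses are not given: they have to be found in the camera images.
- plate: loose steel base plate, 144 x 144 x 14 mm, 3.5 kg, on four like-looking domed rubber feet 20 mm high centred 55 mm from its middle in x and y: its top is 34 mm above the bench. Low round socket in the middle, 60 mm across, 22 mm above the top. Origin: centre of the underside; x, y along its edges, z up. One foot, a different one each run, is soft
- corner_a (a point): spot to press on the plate's top at its +x +y corner (plate axes), 74 mm from the plate's centre on the diagonal, near the foot; moves with the plate. If its foot is the soft one it sinks about 5 mm under 4 to 6 N and springs back when let go; over a firm foot it gives under 1 mm. Its shim lever is shim_a
- corner_b (a point): spot to press on the plate's top at its -x +y corner (plate axes), 74 mm from the plate's centre on the diagonal, near the foot; moves with the plate. If its foot is the soft one it sinks about 5 mm under 4 to 6 N and springs back when let go; over a firm foot it gives under 1 mm. Its shim lever is shim_b
- corner_c (a point): spot to press on the plate's top at its -x -y corner (plate axes), 74 mm from the plate's centre on the diagonal, near the foot; moves with the plate. If its foot is the soft one it sinks about 5 mm under 4 to 6 N and springs back when let go; over a firm foot it gives under 1 mm. Its shim lever is shim_c
- corner_d (a point): spot to press on the plate's top at its +x -y corner (plate axes), 74 mm from the plate's centre on the diagonal, near the foot; moves with the plate. If its foot is the soft one it sinks about 5 mm under 4 to 6 N and springs back when let go; over a firm foot it gives under 1 mm. Its shim lever is shim_d
- lever_a (a point): spot on the upper face of the +x +y corner's shim lever, mid width, 38 mm along it from its hinge. Lever: aluminium flap 62 mm long, 30 wide, 5 thick, on a level hinge pin across the corner, 104 mm from the plate's centre on the diagonal, 3 mm below the plate's top. Starts raised, pointing outward and up at 29 degrees, tip about 30 mm above the plate's top
- lever_b (a point): spot on the upper face of the -x +y corner's shim lever, mid width, 38 mm along it from its hinge. Lever: aluminium flap 62 mm long, 30 wide, 5 thick, on a level hinge pin across the corner, 104 mm from the plate's centre on the diagonal, 3 mm below the plate's top. Starts raised, pointing outward and up at 29 degrees, tip about 30 mm above the plate's top
- lever_c (a point): spot on the upper face of the -x -y corner's shim lever, mid width, 38 mm along it from its hinge. Lever: aluminium flap 62 mm long, 30 wide, 5 thick, on a level hinge pin across the corner, 104 mm from the plate's centre on the diagonal, 3 mm below the plate's top. Starts raised, pointing outward and up at 29 degrees, tip about 30 mm above the plate's top
- lever_d (a point): spot on the upper face of the +x -y corner's shim lever, mid width, 38 mm along it from its hinge. Lever: aluminium flap 62 mm long, 30 wide, 5 thick, on a level hinge pin across the corner, 104 mm from the plate's centre on the diagonal, 3 mm below the plate's top. Starts raised, pointing outward and up at 29 degrees, tip about 30 mm above the plate's top
- shim_a (a joint): angle of the +x +y corner's shim lever, rad: 0 raised (start), 0.50 fully flat. Pressed straight down 30 to 50 mm outward of its pin it swings outward and down until level and flush with the plate's top. Stiff (0.15 N m, some 5 to 10 N there); slippery; stays where it is left; a toe under it then props the corner on the bench
- shim_b (a joint): angle of the -x +y corner's shim lever, rad: 0 raised (start), 0.50 fully flat. Pressed straight down 30 to 50 mm outward of its pin it swings outward and down until level and flush with the plate's top. Stiff (0.15 N m, some 5 to 10 N there); slippery; stays where it is left; a toe under it then props the corner on the bench
- shim_c (a joint): angle of the -x -y corner's shim lever, rad: 0 raised (start), 0.50 fully flat. Pressed straight down 30 to 50 mm outward of its pin it swings outward and down until level and flush with the plate's top. Stiff (0.15 N m, some 5 to 10 N there); slippery; stays where it is left; a toe under it then props the corner on the bench
- shim_d (a joint): angle of the +x -y corner's shim lever, rad: 0 raised (start), 0.50 fully flat. Pressed straight down 30 to 50 mm outward of its pin it swings outward and down until level and flush with the plate's top. Stiff (0.15 N m, some 5 to 10 N there); slippery; stays where it is left; a toe under it then props the corner on the bench
- spice_tin: closed tin, 54 mm across, 62 mm high, beside the plate; origin at the centre of its underside; to be left alone
- scoop_cup: steel cup, 60 mm across, 55 mm high, beside the plate; origin at the centre of its underside; to be left alone
- wrench: wrench 150 mm long lying beside the plate, under 20 mm high; origin on its underside near mid-length; to be left alone
- collar: steel ring 48 mm across, 16 mm high, beside the plate; origin at the centre of its underside; to be left alone
- jug: white jug, 144 mm across, 257 mm high, to the left; origin at the centre of its underside; to be left alone
- squeeze: yellow bottle, 60 mm across, 190 mm high, to the right; origin at the centre of its underside; to be left alone
- tub: white tub, 120 mm across, 120 mm high, to the left; origin at the centre of its underside; to be left alone

How it is judged (in metres and radians):
On the way, in this order (a step that is already met when the one before it is completed fails the run):
1. the corner that rocks is pressed down on the bare plate and sinks by more than 2.5 mm, with all shim levers still raised (contact force between the fingers and plate above 2 N and value of joint each of shim_a, shim_b, shim_c, shim_d below 0.08 rad and contact force between the fingers and shim_a below 0.3 N and contact force between the fingers and shim_b below 0.3 N and contact force between the fingers and shim_c below 0.3 N and contact force between the fingers and shim_d below 0.3 N and height (world z) of any of corner_a, corner_b, corner_c, corner_d below 0.0315 m), for 0.05 s.
2. that corner's own shim lever is being pressed (it turns through 0.1 to 0.3 rad while its corner is down by more than 2 mm, as it does by itself) (((height (world z) of corner_a below 0.032 m and value of joint shim_a between 0.1 and 0.3 rad) or (height (world z) of corner_b below 0.032 m and value of joint shim_b between 0.1 and 0.3 rad) or (height (world z) of corner_c below 0.032 m and value of joint shim_c between 0.1 and 0.3 rad) or (height (world z) of corner_d below 0.032 m and value of joint shim_d between 0.1 and 0.3 rad))).
At the end, for the whole second after the job is handed in: Exactly one shim lever, that of the corner that rocked, is flat (over 0.43 of 0.50 rad), the other three are still raised (under 0.08 rad), and the plate is at rest, level (every corner within 2 mm of its height) and within 20 mm of where it stood (((value of joint shim_a above 0.43 rad and value of joint each of shim_b, shim_c, shim_d below 0.08 rad) or (value of joint shim_b above 0.43 rad and value of joint each of shim_a, shim_c, shim_d below 0.08 rad) or (value of joint shim_c above 0.43 rad and value of joint each of shim_a, shim_b, shim_d below 0.08 rad) or (value of joint shim_d above 0.43 rad and value of joint each of shim_a, shim_b, shim_c below 0.08 rad)) and height (world z) of each of corner_a, corner_b, corner_c, corner_d above 0.032 m and linear speed of plate below 0.01 m/s and distance of plate from where it was at the start of the episode below 0.02 m); the robot touches nothing.
It fails at once if the plate is lifted (10 mm) or shifted (25 mm) (height (world z) of plate above 0.03 m or distance of plate from where it was at the start of the episode above 0.025 m).
It fails at once if something around the plate is moved by more than 20 mm (distance of any of spice_tin, scoop_cup, wrench, collar, jug, squeeze, tub from where it was at the start of the episode above 0.02 m).
It also fails if it takes over 58 s, if anything falls off the work surface, if the arm or the gripper's body presses on something with over 40 N, if the wrist force passes 120 N, or if a joint passes its speed limit or range.

## Working session

There is one attempt and no reset: what is moved stays moved. The work goes in short steps, Python scripts to look and compute and a tool call to move; the robot and the scene stay as the last step left them, time stands still between calls to the robot, and variables do not carry over. Pictures are saved under pics/ and viewed, at most 10 in all, crops included, and the job is handed in when it is done.

Besides the shell and the picture viewer there is one more tool, called after "Request:" in YAML: its name, and indented under it one key for each argument. play_rows: Moves the arm, as the interface text tells. Its arguments: {"type":"object","properties":{"rows":{"type":"array","items":{"type":"array","items":{"type":"number"}}},"grip":{"type":"number"},"newtons":{"type":"number"}},"required":["rows"]}

```bash
mkdir -p pics; cat > h.py <<'E'
import numpy as np, cv2
from station import robot
def K(p):
    f=240/np.tan(np.radians(p["vertical_fov"])/2); return f
def proj(p,X):
    c=np.atleast_2d(X)@np.array(p["R"]).T+np.array(p["t"]); s=c[:,:2]/c[:,2:]
    s=s*(1+p["k1"]*(s**2).sum(1,keepdims=True)); return s*K(p)+[p["cx"],p["cy"]]
def back(p,uv,z):
    d=(np.atleast_2d(uv).astype(float)-[p["cx"],p["cy"]])/K(p); s=d.copy()
    for _ in range(20): s=d/(1+p["k1"]*(s**2).sum(1,keepdims=True))
    R=np.array(p["R"]);C=-R.T@np.array(p["t"]); r=np.c_[s,np.ones(len(s))]@R
    return C+r*((z-C[2])/r[:,2])[:,None]
E
python3 - <<'E'
from h import *
for n in("top","side"):
    p=robot.snapshot(n); cv2.imwrite(f"pics/{n}0.png",p["img"])
    R=np.array(p["R"]);print(n,-R.T@np.array(p["t"]),R[2])
    for k,z in(("plate",34),("lever_a",50),("spice_tin",30),("scoop_cup",30),("wrench",10),("collar",8),("jug",128),("squeeze",95),("tub",60)):
        for d in robot.cut_out(k,p)[:5]:
            m=d["region"]; c=np.argwhere(m).mean(0)[::-1]
            print(k,round(d["confidence"],2),np.round(d["bbox"]),m.sum(),back(p,c,z)[0].round())
s=robot.read_state();print(s["eef_pos"],s["ee_rot"],s["t"],s["wrist_force"],s["opening"])
E
```

```text
top [ 380.69260366    2.08105485 1449.69060614] [ 0.0965324   0.0118323  -0.99525951]
plate 0.71 [227. 225. 259. 265.] 318 [487. 257.  34.]
plate 0.58 [228. 166. 332. 272.] 3099 [564. 148.  34.]
lever_a 0.76 [311. 223. 330. 237.] 191 [536.  20.  50.]
lever_a 0.74 [263. 250. 274. 270.] 177 [435. 175.  50.]
lever_a 0.57 [143. 269. 192. 308.] 1485 [346. 485.  50.]
lever_a 0.48 [282. 167. 295. 192.] 216 [691. 120.  50.]
lever_a 0.46 [232. 206. 250. 216.] 202 [590. 272.  50.]
spice_tin 0.53 [246. 174. 263. 195.] 295 [678. 224.  30.]
scoop_cup 0.5 [304. 192. 319. 209.] 290 [631.  47.  30.]
wrench 0.66 [230. 229. 256. 263.] 241 [497. 265.  10.]
wrench 0.39 [145. 194. 202. 246.] 2386 [574. 489.  10.]
collar 0.7 [298. 256. 307. 268.] 108 [442.  79.   8.]
collar 0.26 [143. 269. 191. 308.] 1473 [345. 499.   8.]
collar 0.24 [463. 201. 498. 226.] 559 [ 598. -493.    8.]
jug 0.9 [145. 192. 203. 247.] 2465 [557. 448. 128.]
squeeze 0.93 [463. 203. 496. 225.] 525 [ 584. -461.   95.]
tub 0.67 [144. 268. 193. 310.] 1528 [346. 480.  60.]
side [392.42019978 853.32504752 832.58890638] [ 0.11140192 -0.7419
[... 531 characters left out ...]
coop_cup 0.33 [230. 261. 255. 288.] 278 [695. 109.  30.]
wrench 0.84 [278. 326. 346. 355.] 588 [494. 268.  10.]
wrench 0.33 [330. 297. 359. 312.] 276 [438. 149.  10.]
wrench 0.23 [228. 264. 256. 287.] 268 [707.  87.  10.]
collar 0.67 [338. 272. 355. 290.] 237 [441.  80.   8.]
jug 0.59 [214. 330. 298. 425.] 5870 [562. 450. 128.]
jug 0.25 [331. 295. 356. 311.] 290 [432. 250. 128.]
squeeze 0.87 [310. 112. 329. 169.] 819 [ 582. -444.   95.]
squeeze 0.28 [305. 239. 320. 265.] 283 [526.  75.  95.]
tub 0.8 [342. 394. 414. 469.] 4505 [345. 479.  60.]
[ 151.04289952 -554.85203991  231.34601089] [1.79990332e+02 1.63670474e-03 1.52288621e+01] 1.0 [ 0.58714696  0.36164221 -0.7731654 ] 0.9993691080613833
```

View pictures.

```bash
python3 - <<'E'
import cv2
a=cv2.imread("pics/top0.png")[150:290,210:350]; b=cv2.imread("pics/side0.png")[225:365,210:370]
cv2.imwrite("pics/c0.png",cv2.hconcat([cv2.resize(a,(400,400),interpolation=2),cv2.resize(b,(400,400),interpolation=2)]))
E
```

```text
(no output)
```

View pics/c0.png

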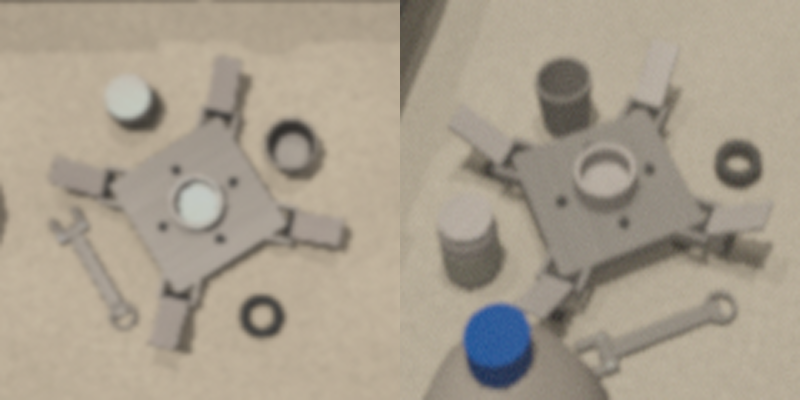

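```bash
cat >> h.py <<'E'
from scipy.spatial.transform import Rotation as Ro
def pts(v,r,z):
    a=np.radians(v[2]+np.array([-90,0,90,180])); return np.c_[v[0]+r*np.cos(a),v[1]+r*np.sin(a),np.full(4,z)]
def shift(w):
    s=robot.read_state(); return Ro.from_euler('xyz',s["ee_rot"],degrees=True).as_matrix().T@(np.array(w)-s["eef_pos"])
E
python3 - <<'E'
from h import *
from scipy.optimize import least_squares
obs=[]
for n in("top","side"):
    p=robot.snapshot(n)
    for d in robot.cut_out("lever_a",p):
        c=np.argwhere(d["region"]).mean(0)[::-1]
        e=np.linalg.norm(proj(p,pts((563,151,78),131,48))-c,axis=1)
        if e.min()<12: obs.append((p,e.argmin(),c))
    for d in robot.cut_out("plate",p):
        if d["region"].sum()>2500: obs.append((p,-1,np.argwhere(d["region"]).mean(0)[::-1]))
f=lambda v:np.concatenate([(proj(p,pts(v,131,48)[i])[0] if i>=0 else proj(p,[v[0],v[1],38])[0])-c for p,i,c in obs])
r=least_squares(f,(563,151,78));print(r.x,[ (o[1],q) for o,q in zip(obs,r.fun.reshape(-1,2).round(1))])
print(pts(r.x,74,34).round(),pts(r.x,141,50).round())
np.save("v.npy",r.x);c=pts(r.x,74,80)
print([shift(w).round(0) for w in c])
E
```

```text
[533.69982249 185.54872622  77.52444125] [(np.int64(1), array([-13.6,   8.9])), (np.int64(3), array([-12. ,   9.9])), (np.int64(0), array([-12. ,   8.8])), (np.int64(2), array([-12.8,   9.9])), (-1, array([-12. ,   9.1])), (np.int64(1), array([ 8.3, 15. ])), (np.int64(3), array([ 9.5, 10.3])), (np.int64(2), array([12.4, 12.6])), (np.int64(0), array([ 7.1, 10.6])), (-1, array([ 9.1, 10.5])), (-1, array([ -74.9, -129.2]))]
[[606. 170.  34.]
 [550. 258.  34.]
 [461. 202.  34.]
 [518. 113.  34.]] [[671. 155.  50.]
 [564. 323.  50.]
 [396. 216.  50.]
 [503.  48.  50.]]
[array([ 629., -579.,  151.]), array([ 598., -679.,  151.]), array([ 498., -648.,  151.]), array([ 529., -548.,  151.])]
```

```bash
python3 - <<'E'
from h import *
from scipy.optimize import least_squares
obs=[]
for n in("top","side"):
    p=robot.snapshot(n)
    for d in robot.cut_out("lever_a",p):
        c=np.argwhere(d["region"]).mean(0)[::-1]
        e=np.linalg.norm(proj(p,pts((563,151,78),131,48))-c,axis=1)
        if e.min()<12: obs.append((p,e.argmin(),c))
f=lambda v:np.concatenate([proj(p,pts(v,131,48)[i])[0]-c for p,i,c in obs])
r=least_squares(f,(563,151,78),loss="soft_l1");print(r.x,[ (int(o[1]),q) for o,q in zip(obs,f(r.x).reshape(-1,2).round(1))])
print(pts(r.x,74,34).round(),pts(r.x,141,50).round())
np.save("v.npy",r.x);c=pts(r.x,74,80)
print([shift(w).round(0) for w in c])
E
```

```text
[562.51467426 149.01675312  77.9396904 ] [(3, array([-0.3,  0. ])), (2, array([-0.6,  0.6])), (1, array([-1.5,  0. ])), (0, array([-0.5,  0.4])), (0, array([-0.3, -1.3])), (1, array([-0.8, -0.4])), (2, array([ 0.8, -1.1])), (3, array([-0.2, -0.6]))]
[[635. 134.  34.]
 [578. 221.  34.]
 [490. 164.  34.]
 [547.  77.  34.]] [[700. 120.  50.]
 [592. 287.  50.]
 [425. 178.  50.]
 [533.  11.  50.]]
[array([ 648., -537.,  151.]), array([ 616., -637.,  151.]), array([ 516., -605.,  151.]), array([ 548., -505.,  151.])]
```

Request:
play_rows:
  rows:
    - [0.548,-0.505,0.11,0,0,-1.095]
    - [0.548,-0.505,0.11,0,0,-1.095]
    - [0.548,-0.505,0.11,0,0,-1.095]
    - [0.548,-0.505,0.11,0,0,-1.095]
    - [0.548,-0.505,0.11,0,0,-1.095]
    - [0.548,-0.505,0.11,0,0,-1.095]
    - [0.548,-0.505,0.11,0,0,-1.095]
    - [0.548,-0.505,0.11,0,0,-1.095]
    - [0.548,-0.505,0.11,0,0,-1.095]
    - [0.548,-0.505,0.11,0,0,-1.095]
    - [0.548,-0.505,0.11,0,0,-1.095]
    - [0.548,-0.505,0.11,0,0,-1.095]
    - [0.548,-0.505,0.11,0,0,-1.095]
    - [0.548,-0.505,0.11,0,0,-1.095]
    - [0.548,-0.505,0.11,0,0,-1.095]
    - [0.548,-0.505,0.11,0,0,-1.095]
    - [0.548,-0.505,0.11,0,0,-1.095]
  grip: -1
  newtons: 40

```text
t: 3.62
eef_pos: [547.0, 75.4, 121.6]
ee_rot: [180.0, 0.0, 77.9]
wrist_force: [0.6, 0.0, 0.6]
opening: -0.0
grip_force: 0.0
```

```bash
python3 - <<'E'
from h import *
s=robot.read_state();print({k:np.round(s[k],1) for k in s})
v=np.load("v.npy");print([shift(w).round(0) for w in pts(v,74,37)])
a=robot.snapshot("top")["img"][130:290,210:370];b=robot.snapshot("side")["img"][205:365,210:370]
cv2.imwrite("pics/c1.png",cv2.hconcat([cv2.resize(a,(400,400),interpolation=2),cv2.resize(b,(400,400),interpolation=2)]))
E
```

```text
{'t': np.float64(3.6), 'joints': array([ 0.6, 18.7, 98.7, -0. , 62.6, 12.8]), 'qvel': array([ 0.3,  0.2, -0.2,  0. ,  0. ,  0.1]), 'effort': array([  0. , -41.3, -21.3,  -0. ,   0. ,  -0. ]), 'eef_pos': array([547. ,  75.4, 121.6]), 'ee_rot': array([180. ,   0. ,  77.9]), 'wrist_force': array([0.6, 0. , 0.6]), 'torque': array([-0.,  0., -0.]), 'grip_force': np.float64(0.0), 'opening': np.float64(-0.0)}
[array([75., 74., 85.]), array([149.,  -0.,  85.]), array([ 75., -74.,  85.]), array([ 1., -0., 85.])]
```

View pics/c1.png

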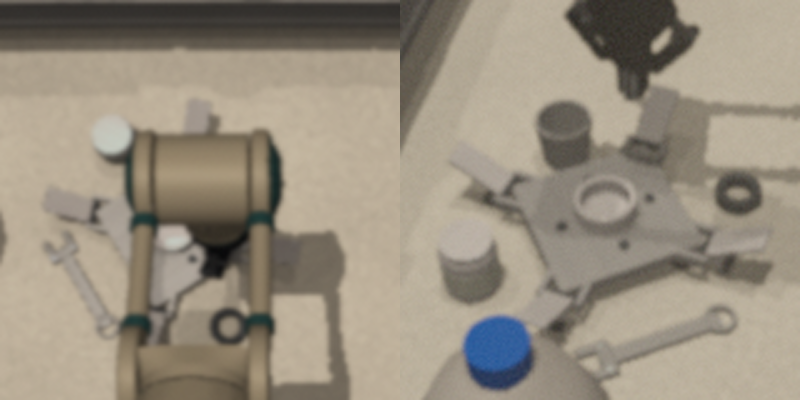

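Request:
play_rows:
  rows:
    - [0.001,0,0.05,0,0,0]
    - [0.001,0,0.08,0,0,0]
    - [0.001,0,0.084,0,0,0]
    - [0.001,0,0.085,0,0,0]
    - [0.001,0,0.086,0,0,0]
    - [0.001,0,0.087,0,0,0]
    - [0.001,0,0.088,0,0,0]
    - [0.001,0,0.0885,0,0,0]
    - [0.001,0,0.0885,0,0,0]

```text
t: 4.85
eef_pos: [547.6, 77.3, 33.4]
ee_rot: [180.0, -0.0, 78.0]
wrist_force: [-0.3, -0.0, 4.9]
opening: -0.001
grip_force: 2.7
```

Request:
play_rows:
  rows:
    - [0,0,0.001,0,0,0]
    - [0,0,0.001,0,0,0]
    - [0,0,0.001,0,0,0]

```text
t: 5.22
eef_pos: [547.7, 77.3, 33.3]
ee_rot: [179.9, -0.0, 78.0]
wrist_force: [-1.8, -0.2, 11.5]
opening: 0.002
grip_force: 5.7
```

Request:
play_rows:
  rows:
    - [0,0,-0.045,0,0,0]
    - [0.02,0.02,-0.045,0,0,0]
    - [0.06,0.06,-0.045,0,0,0]
    - [0.074,0.074,-0.045,0,0,0]
    - [0.074,0.074,-0.045,0,0,0]
    - [0.074,0.074,-0.01,0,0,0]
    - [0.074,0.074,-0.004,0,0,0]
    - [0.074,0.074,-0.002,0,0,0]
    - [0.074,0.074,-0.001,0,0,0]
    - [0.074,0.074,-0.0005,0,0,0]
    - [0.074,0.074,0,0,0,0]
    - [0.074,0.074,0,0,0,0]

```text
t: 6.72
eef_pos: [635.8, 134.2, 32.7]
ee_rot: [179.9, -0.0, 78.0]
wrist_force: [-0.4, -0.1, 4.0]
opening: 0.0
grip_force: 1.9
```

Request:
play_rows:
  rows:
    - [0,0,0.001,0,0,0]
    - [0,0,0.002,0,0,0]
    - [0,0,0.002,0,0,0]

```text
t: 7.1
eef_pos: [636.2, 134.2, 30.2]
ee_rot: [179.9, -0.0, 78.0]
wrist_force: [0.2, -1.6, 4.6]
opening: -0.002
grip_force: 2.5
```

Request:
play_rows:
  rows:
    - [0,0,0.001,0,0,0]
    - [0,0,0.0015,0,0,0]
    - [0,0,0.0015,0,0,0]

```text
t: 7.48
eef_pos: [636.3, 134.1, 29.5]
ee_rot: [179.8, -0.0, 78.0]
wrist_force: [1.1, -2.1, 8.1]
opening: 0.002
grip_force: 4.3
```

Request:
play_rows:
  rows:
    - [0,0,-0.03,0,0,0]
    - [0,0,-0.065,0,0,0]
    - [0,0.03,-0.065,0,0,0]
    - [0,0.066,-0.065,0,0,0]
    - [0,0.066,-0.065,0,0,0]
    - [0,0.066,-0.04,0,0,0]
    - [0,0.066,-0.035,0,0,0]
    - [0,0.066,-0.032,0,0,0]
    - [0,0.066,-0.029,0,0,0]
    - [0,0.066,-0.026,0,0,0]
    - [0,0.066,-0.024,0,0,0]

```text
t: 8.85
eef_pos: [700.2, 120.6, 53.0]
ee_rot: [179.9, -0.0, 78.0]
wrist_force: [-0.9, -0.6, 2.4]
opening: 0.002
grip_force: 1.0
```

Request:
play_rows:
  rows:
    - [0,0,0.0015,0,0,0]
    - [0,0,0.003,0,0,0]
    - [0,0,0.0045,0,0,0]
    - [0,0,0.006,0,0,0]
    - [0,0,0.0075,0,0,0]
    - [0,0,0.009,0,0,0]
    - [0,0,0.0105,0,0,0]
    - [0,0,0.012,0,0,0]

```text
t: 9.85
eef_pos: [701.2, 120.4, 41.4]
ee_rot: [179.8, -0.0, 78.0]
wrist_force: [2.0, 0.2, 5.2]
opening: 0.0
grip_force: 2.7
```

```bash
python3 - <<'E'
from h import *
a=robot.snapshot("side")["img"][205:325,210:370]
cv2.imwrite("pics/c2.png",cv2.resize(a,(800,600),interpolation=2))
E
```

```text
(no output)
```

View pics/c2.png

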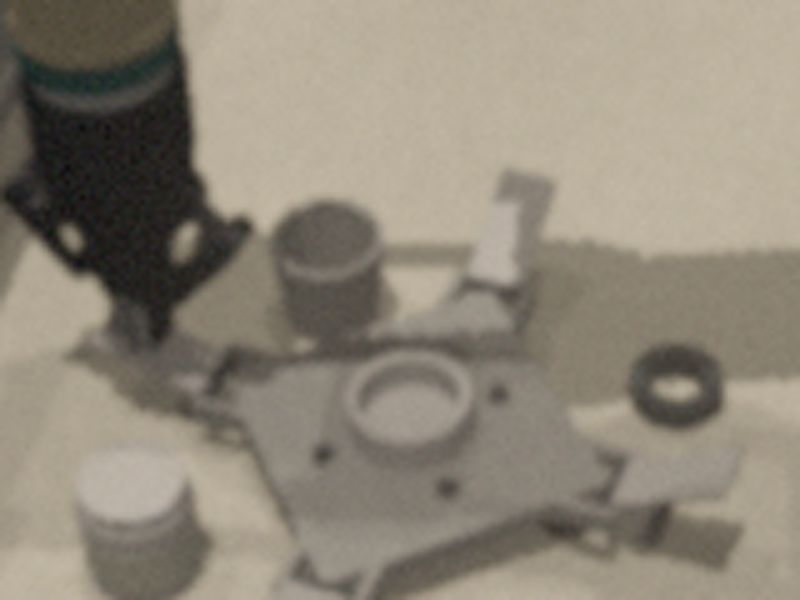

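The fingertips at (145,335) press the far-left lever, which is partly down. The other levers, the cup (325,265), the tin and the collar are untouched. I'll keep pressing.

Request:
play_rows:
  rows:
    - [0,0,0.0015,0,0,0]
    - [0,0,0.003,0,0,0]
    - [0,0,0.004,0,0,0]
    - [0,0,0.005,0,0,0]
    - [0,0,0.006,0,0,0]
    - [0,0,0.006,0,0,0]

```text
t: 10.65
eef_pos: [701.8, 120.3, 35.4]
ee_rot: [179.7, -0.0, 78.0]
wrist_force: [1.2, -0.6, 5.4]
opening: -0.001
grip_force: 2.4
```

Request:
play_rows:
  rows:
    - [0,0,0.001,0,0,0]
    - [0,0,0.002,0,0,0]
    - [0,0,0.003,0,0,0]
    - [0,0,0.003,0,0,0]

```text
t: 11.15
eef_pos: [702.0, 120.3, 33.2]
ee_rot: [179.7, -0.0, 78.0]
wrist_force: [2.5, -0.1, 8.1]
opening: -0.001
grip_force: 4.1
```

Request:
play_rows:
  rows:
    - [0,0,0.001,0,0,0]
    - [0,0,0.002,0,0,0]
    - [0,0,0.002,0,0,0]

```text
t: 11.52
eef_pos: [702.0, 120.3, 33.0]
ee_rot: [179.6, -0.1, 78.0]
wrist_force: [0.1, -1.1, 15.9]
opening: -0.003
grip_force: 7.8
```

Request:
play_rows:
  rows:
    - [0,0,0.0015,0,0,0]
    - [0,0,0.0015,0,0,0]
    - [0,0,-0.002,0,0,0]
    - [0,0,-0.02,0,0,0]
    - [0,0,-0.06,0,0,0]
    - [0,0,-0.11,0,0,0]
    - [0,0,-0.16,0,0,0]
    - [-0.06,0,-0.2,0,0,0]
    - [-0.12,0,-0.2,0,0,0]
    - [-0.18,0,-0.2,0,0,0]
    - [-0.23,0,-0.2,0,0,0]
    - [-0.23,0,-0.2,0,0,0]
    - [-0.23,0,-0.2,0,0,0]

```text
t: 13.15
eef_pos: [651.5, -103.9, 229.1]
ee_rot: [-179.9, -0.1, 77.9]
wrist_force: [-0.1, 0.1, -0.1]
opening: -0.005
grip_force: 0.0
```

```bash
python3 - <<'E'
from h import *
p=robot.snapshot("side")
v=np.load("v.npy")
for d in robot.cut_out("lever_a",p):
    c=np.argwhere(d["region"]).mean(0)[::-1];print(round(d["confidence"],2),c.round(1))
print(proj(p,pts(v,131,48)).round(1),"flat",proj(p,pts(v,135,34)).round(1))
a=p["img"][205:355,210:370];b=robot.snapshot("top")["img"][150:300,210:370]
cv2.imwrite("pics/c3.png",cv2.hconcat([cv2.resize(x,(400,375),interpolation=2) for x in(b,a)]))
E
```

```text
0.73 [342.5 302.9]
0.7 [268.2 328.8]
0.58 [243.1 276.5]
[[242.4 272. ]
 [267.7 327.9]
 [344.3 301.2]
 [311.8 250.9]] flat [[241.6 275.6]
 [267.4 333.3]
 [345.7 305.7]
 [312.4 253.9]]
```

View pics/c3.png

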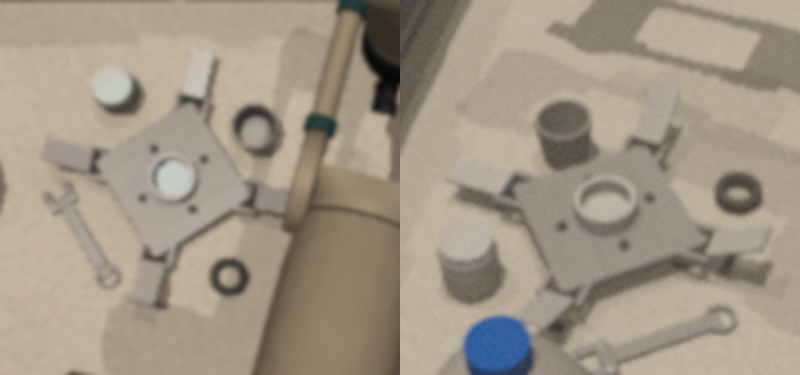

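The far-left lever (side view, 480,180) now lies flat at its predicted flat position. The other three are still raised and nothing else has moved, so I'm handing in.

```bash
python3 -c "
from station import robot
print(robot.finish_job())"
```

```text
the job is handed in; nothing more can be done
None
```

I found the corner that sinks (the one farthest from the robot, about 4 mm at about 8 N), pressed its shim lever down to a hard stop and backed away; the last pictures show it flat with the other three levers raised and nothing else moved, and the job is handed in, though no verdict came back.

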